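Fetch the bearing bushes from under the shafts

ROBOT

A 6-joint arm with a two-finger parallel gripper is mounted at the origin on the work surface. World frame = base frame: x ahead of the robot, y to its left, z up, the work surface at z = 0. Lengths are in mm, angles in rad, forces in N, time in s.
With the tool pointing down it reaches from about 300 to 775 mm from the base axis. Payload 14.6 kg.
Tool frame: the origin (TCP) lies at the centre of the arm's flange, where the gripper is bolted on; the fingertips stand 173 mm ahead of it and the grasp point (between the pads) lies 155 mm ahead of it; z points along the fingers, y is the line along which they close (so a half turn about z gives the same grasp; the last joint's range is limited). The gripper opens to 85 mm and grips with 20 to 120 N. Pads are 22 mm wide; open, the fingers measure 114 mm over their backs; the gripper's body (76 mm by 85 mm) begins 54 mm behind the grasp point. The pads swing forward as they close: fully open they stand 13 mm farther back than shut.
Start: joints at [-1.267, 0.3, 1.521, -0, 1.321, -0.067], TCP at [199.292, -512.615, 404.681] pointing down, gripper open.
Joint ranges: [-3.03, 3.03], [-0.79, 2.21], [0.23, 2.52], [-1.04, 4.18], [0, 3.07], [-2.55, 2.55]. Speed limits (rad/s): [2.22, 2.22, 2.57, 3.14, 3.14, 3.14].

INTERFACE

Orientations are given as a 3x3 rotation matrix whose columns are the frame's x, y, z axes.
In Python, from station import arm gives the robot as it stands. The module is installed in compiled form; this text tells all that it offers.
- The arm moves only by the tool drive_tool, never from a script. Its argument "series" is a list of rows, each an object with "claw": the opening, from -1 (shut) to 1 (fully open); "translation": the shift along the tool's x, y, z in units of 100 mm (1.0 is 100 mm), a list of three; "twist": the turn about the tool's z in units of pi/2 rad (1.0 is pi/2 rad). In form: [{"claw": claw, "translation": [x, y, z], "twist": twist}, ...]. A call has 1 to 20 rows; each row shifts and turns the commanded pose from where the row before left it, along the tool's axes as they then stand; what a row does not reach is not made up. A row lasts 1/10 s, in which the tool goes at most 50 mm and 8.59 degrees, less where a joint would pass 70% of its speed; a pose out of reach is approached as far as the arm can. A call with a number of a shift or a turn outside -1 to 1 is refused whole. A call with a gripper value outside its range is refused whole. The fingers move at their own pace and stop on an object; "grip_force" is the grip in N (left out, the last holds). Time passes only in rows, so rows that do not move let the fingers close. It gives the time, the measured TCP pose, the force, the opening and the grip force at its end, in the units of the state.
- arm.sense(): the state, without advancing time (a new reading comes with each control period).
- arm.camera(name): name is "scene" or "top" or "wrist"; returns (picture, depth): 400x640x3 uint8, red, green, blue; 400x640 float32, mm along the optical axis (not along the pixel's ray), 0 where there is no reading.
- arm.get_calibration(name): a dict with "mtx" (3x3 intrinsics, pixels), "position" and "rotation" of the camera in the world. Camera axes: x right, y down, z forward; pixel columns grow to the right and rows downward; lengths in mm; the calibration is good to about 2 mm. The wrist camera is an equidistant fisheye: a pixel r from the principal point sees the ray r / f radians off the axis. A picture is of the moment at which its call begins: read the wrist's pose just before it. get_calibration takes no time and is no camera call; for the wrist camera it gives the pose at the moment of the call.
- arm.finish_job(): hands the job in; it is judged then, once.
The state is a dict: "t": time; "joint_positions": joint angles; "joint_velocities": joint speeds; "tau": joint torques, N m; "tool_pos": TCP position; "ee_rot": TCP orientation; "wrist_force": force on the tool from outside, world axes, zero at the start; "wrist_torque": the same for the moment, N m; "width": opening from 0.0 (shut) to 1.0 (fully open); "gripper_force": force on a finger pad.
Only numpy, scipy, OpenCV 4.12 (cv2) and the standard library are available. Lean on these libraries where they do the work, as an engineer would, in place of code of your own. Each camera call takes 0.05 s, during which the arm holds its last target. There are 200 camera calls.

TASK

Both shafts lying in the green cradle block the two bushes underneath: first move both shafts to the yellow side rest, one in each of its places. Then, with the shafts still there, stand the bronze bush upright in the well of the blue pump cover and the dark steel bush in the well of the orange one. Last, lay each shaft back in the same place of the cradle it came from, and let go of everything.

Things in the scene. Friction and masses are not known exactly. Their poses are not given: they have to be found in the camera images.
- shaft_red: bright steel shaft with two red bands, 170 mm long, 18 mm across, about 0.34 kg, lying level. Origin: its middle, on its axis; local y along the shaft, x and z turn as it rolls; either end is as good. At the start it lies in one of the cradle's two shaft places.
- shaft_yellow: dark steel shaft with two yellow bands, 170 mm long, 18 mm across, about 0.34 kg, lying level. Origin: its middle, on its axis; local y along the shaft, x and z turn as it rolls; either end is as good. At the start it lies in one of the cradle's two shaft places.
- bush_bronze: bronze-coloured tube-shaped bearing bush standing upright, 40 mm outside, 26 mm bore, 46 mm tall, 0.24 kg. Origin: centre of its underside; z up its bore. At the start it stands on the cradle's 8 mm base under one of the shafts, about at cradle-local (x, y) (-32, -30) or (+32, +30) mm, its top 14 mm below the shaft.
- bush_steel: dark grey steel tube-shaped bearing bush standing upright, 40 mm outside, 26 mm bore, 46 mm tall, 0.24 kg. Origin: centre of its underside; z up its bore. At the start it stands on the cradle's 8 mm base under one of the shafts, about at cradle-local (x, y) (-32, -30) or (+32, +30) mm, its top 14 mm below the shaft.
- cover_blue: blue round pump end cover, fixed, 110 mm across, 12 mm thick, with a raised collar (outer 74, inner 62 mm across, rim 22 mm above the bench) round a flat pale metal well, floor 12 mm above the bench: 11 mm play round a bush. Origin: centre of the underside, on the bench; z up. A light grey cover of the same shape is not used.
- cover_orange: orange round pump end cover, fixed, 110 mm across, 12 mm thick, with a raised collar (outer 74, inner 62 mm across, rim 22 mm above the bench) round a flat pale metal well, floor 12 mm above the bench: 11 mm play round a bush. Origin: centre of the underside, on the bench; z up.
- cradle: green fixed rack, base 116 x 150 x 8 mm. Two shaft places, each a pair of V rests at local x = -32 or +32 mm, Vs at local y = -68 and +68 mm, 8 mm thick, open 31 mm wide at their tops (80 mm above the bench). A shaft in them lies along local y, its axis 77 mm above the bench. Between the V pairs it is open from above, but for the shafts. Origin: centre of the underside, on the bench; z up.
- side_rest: yellow fixed rack, empty at the start, base 116 x 150 x 8 mm. Two shaft places, each a pair of V rests at local x = -32 or +32 mm, Vs at local y = -68 and +68 mm, 8 mm thick, open 31 mm wide at their tops (48 mm above the bench). A shaft in them lies along local y, its middle within 20 mm of y = 0, its axis 45 mm above the bench. Origin: centre of the underside, on the bench; z up.
There are look-alikes about, which are no part of the job. What is shaped like the shaft_yellow but pink or turquoise is not meant.

How it is judged:
By the outcome, as a careful person would: the job done as asked, in the order asked, and still so for the second after the job is handed in, with the robot touching nothing.
It also fails if it takes over 136 s, if anything falls off the work surface, if the arm or the gripper's body presses on something with over 40 N, if the wrist force passes 120 N, or if a joint passes its speed limit or range.

## Working session

There is one attempt and no reset: what is moved stays moved. The work goes in short steps, Python scripts to look and compute and a tool call to move; the robot and the scene stay as the last step left them, time stands still between calls to the robot, and variables do not carry over. Pictures are saved under pics/ and viewed, at most 14 in all, crops included, and the job is handed in when it is done.

Besides the shell and the picture viewer there is one more tool, called after "Call:" in YAML: its name, and indented under it one key for each argument. drive_tool: Moves the arm, as the interface text tells. Its arguments: {"type":"object","properties":{"series":{"type":"array","items":{"type":"object","properties":{"claw":{"type":"number"},"translation":{"type":"array","items":{"type":"number"}},"twist":{"type":"number"}}}},"grip_force":{"type":"number"}},"required":["series"]}

```bash
mkdir -p pics; cat > h.py <<'E'
import numpy as np, cv2
from station import arm
def snap(n,f):
    c=arm.get_calibration(n); p,d=arm.camera(n)
    cv2.imwrite(f'pics/{f}.png',p[:,:,::-1]); np.savez(f'pics/{f}.npz',p=p,d=d,K=c['mtx'],P=c['position'],R=c['rotation'])
    return p,d,c
def world(d,c):
    K=np.array(c['mtx']);v,u=np.mgrid[:400,:640]
    r=np.stack([(u-K[0,2])/K[0,0],(v-K[1,2])/K[1,1],np.ones(u.shape)],-1)*d[...,None]
    return r@np.array(c['rotation']).T+np.array(c['position'])
E
python3 - <<'E'
from h import *
for n in('scene','top'):
    p,d,c=snap(n,n+'0'); print(n,c)
s=arm.sense();print(s)
E
```

```text
scene {'mtx': array([[377.46711949,   0.        , 313.24916526],
       [  0.        , 377.46711949, 200.48834346],
       [  0.        ,   0.        ,   1.        ]]), 'position': array([ 913.46115468, -278.91366339,  805.65374835]), 'rotation': array([[ 0.56299848,  0.65934961, -0.49828787],
       [ 0.82642012, -0.45490794,  0.33179596],
       [-0.00790557, -0.59859574, -0.80101226]])}
top {'mtx': array([[424.002604  ,   0.        , 329.65739648],
       [  0.        , 424.002604  , 193.01980857],
       [  0.        ,   0.        ,   1.        ]]), 'position': array([ 396.83177226,   11.36414958, 1102.10092468]), 'rotation': array([[-4.69217666e-04, -9.98559801e-01,  5.36479600e-02],
       [-9.99916418e-01, -2.24651901e-04, -1.29269930e-02],
       [ 1.29204277e-02, -5.36495415e-02, -9.98476234e-01]])}
{'t': 0.1, 'joint_positions': array([-1.26657511e+00,  3.00442920e-01,  1.52146721e+00, -2.40834937e-05,
        1.32068610e+00, -6.66171282e-02]), 'joint_velocities': array([-0.00154428, -0.00107397, -0.00166531, -0.00040108, -0.00082766,
       -0.00052734]), 'tau': array([ 2.45448908e-03, -5.44369733e+01, -3.62370086e+01,  5.88648490e-06,
        3.03747074e-03, -1.19200180e-05]), 'tool_pos': array([ 199.30172792, -512.60703603,  404.1848526 ]), 'ee_rot': array([[ 9.32021702e-01,  3.62402323e-01, -3.22882775e-04],
       [ 3.62402464e-01, -9.32021218e-01,  9.50498397e-04],
       [ 4.35292301e-05, -1.00289865e-03, -9.99999496e-01]]), 'wrist_force': array([-0.25098582, -0.27049906,  0.19384281]), 'wrist_torque': array([ 0.03430498,  0.0456216 , -0.02927885]), 'gripper_force': 0.0, 'width': 1.000771681918016}
```

View pics/top0.png

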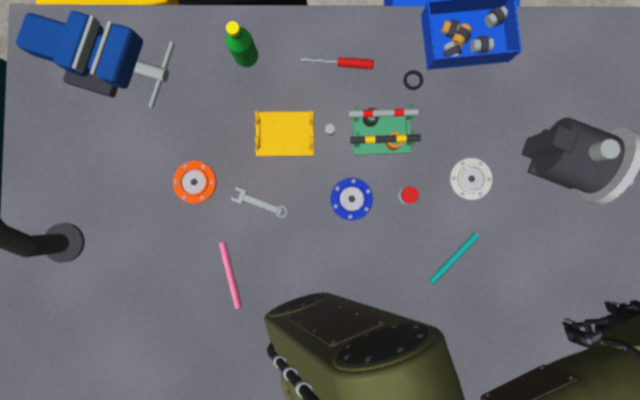

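View pics/scene0.png

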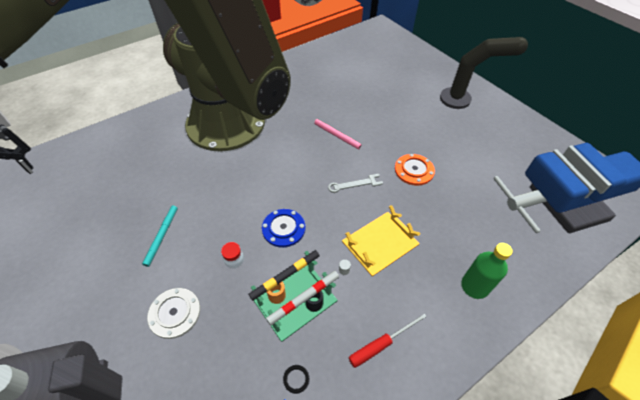

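The top view shows the side rest at (285,133), the cradle at (383,131) with the red shaft at row 112 and the yellow at row 139. The orange cover is at (194,181) and the blue one at (351,198). The scene view confirms this: the bronze bush is under the yellow shaft and the dark one under the red. A small grey post stands between the racks, at (330,129).

```bash
cat > m.py <<'E'
from h import *
z=np.load('pics/top0.npz');p=z['p'];d=z['d'];c=dict(mtx=z['K'],position=z['P'],rotation=z['R'])
W=world(d,c);hsv=cv2.cvtColor(p,cv2.COLOR_RGB2HSV)
def m(lo,hi,roi):
    k=cv2.inRange(hsv,np.array(lo),np.array(hi));o=np.zeros_like(k);y0,y1,x0,x1=roi;o[y0:y1,x0:x1]=k[y0:y1,x0:x1];return o>0
def ray(uv,h):
    K=c['mtx'];r=np.array([(uv[0]-K[0,2])/K[0,0],(uv[1]-K[1,2])/K[1,1],1])@c['rotation'].T
    return c['position']+r*(h-c['position'][2])/r[2]
for n,lo,hi,roi,zz in[('rest',(20,120,80),(32,255,255),(100,165,245,325),(3,14)),('cradle',(60,60,40),(90,255,255),(100,165,340,425),(3,14)),('blue',(105,120,60),(125,255,255),(170,230,320,380),(3,30)),('orange',(4,150,100),(18,255,255),(150,210,165,220),(3,30)),
  ('redbands',(0,150,80),(5,255,255),(100,125,345,425),(60,100)),('yelbands',(20,120,80),(32,255,255),(130,150,345,425),(60,100)),('bronze',(5,100,60),(18,255,255),(130,155,370,420),(30,65))]:
    k=m(lo,hi,roi);q=W[k];q2=q[(q[:,2]>zz[0])&(q[:,2]<zz[1])]
    print(n,len(q),len(q2),'zmed',np.median(q[:,2]).round(1))
    if len(q2)<5:continue
    (a,b),s,an=cv2.minAreaRect(q2[:,:2].astype(np.float32));print('   rect',np.round([a,b,*s,an],1),'mean',q2.mean(0).round(1))
    if n in('blue','orange'):
        ct=max(cv2.findContours(k.astype(np.uint8),0,2)[0],key=cv2.contourArea);e=cv2.fitEllipse(ct);print('   ell',np.round(e[0],1),np.round(e[1],1),ray(e[0],10).round(1))
# shafts: high points in cradle region
k=np.zeros((400,640),bool);k[95:160,340:430]=1
q=W[k&(W[...,2]>76)]
for nm,s in(('red',q[:,0]>0),):
    pass
for nm,r in(('red',(103,122)),('yel',(130,148))):
    k=np.zeros((400,640),bool);k[r[0]:r[1],340:430]=1
    q=W[k&(W[...,2]>78)];(a,b),s,an=cv2.minAreaRect(q[:,:2].astype(np.float32));
    dd=np.linalg.svd(q[:,:2]-q[:,:2].mean(0))[2][0];print(nm,len(q),np.round([a,b,*s],1),'ang',np.degrees(np.arctan2(dd[1],dd[0])).round(1),q[:,2].max())
# other obstacles
for nm,(u,v) in dict(post=(330,129),jar=(409,195)).items(): print(nm,W[v,u].round(1))
E
python3 m.py; python3 -c "
import cv2;a=cv2.imread('pics/top0.png')[95:215,160:430];cv2.imwrite('pics/c1.png',cv2.resize(a,None,fx=2.9,fy=2.9,interpolation=2))"
```

```text
rest 2608 2241 zmed 8.1
   rect [612.5 114.4 148.1 117.1  90. ] mean [610.1 114.1   7.8]
cradle 1591 1238 zmed 8.8
   rect [ 606.6 -137.7   96.8  152.3    2.3] mean [ 606.7 -135.5    8.2]
blue 851 836 zmed 13.0
   rect [441.5 -58.  108.7 105.8  89.9] mean [440.2 -57.1  14.2]
   ell [350.8 198.8] [40.8 41.7] [440.7 -57.4  10. ]
orange 849 831 zmed 12.2
   rect [4.853e+02 3.459e+02 1.061e+02 1.085e+02 2.000e-01] mean [483.3 342.9  13.5]
   ell [194.6 181.7] [40.3 41.8] [484.7 344.7  10. ]
redbands 123 122 zmed 84.9
   rect [ 648.6 -132.8   17.7   95.8    2.9] mean [ 647.2 -131.2   84.6]
yelbands 160 153 zmed 85.0
   rect [ 583.7 -137.4   17.2  101.1    1.6] mean [ 583.7 -137.7   84.8]
bronze 95 80 zmed 52.6
   rect [ 584.8 -161.6   38.7   32.    15. ] mean [ 580.2 -161.3   50.4]
red 539 [567.9 -58.1 129.9 345.7] ang 97.4 1102.1009246811252
yel 530 [534.3 -73.1 111.6 302.8] ang 98.2 1102.1009246811252
post [618.4  -3.5  28.5]
jar [ 448.6 -200.3   48.1]
```

View pics/c1.png

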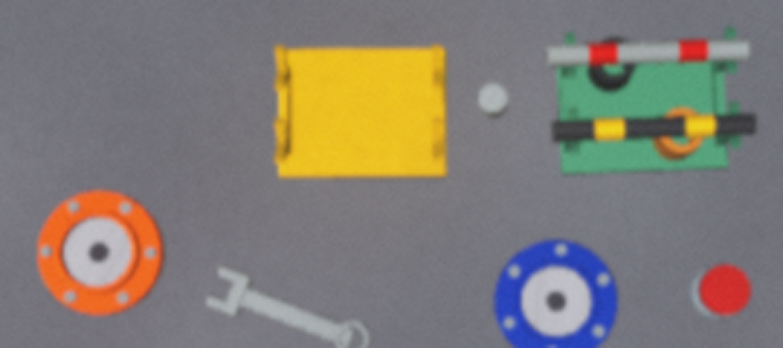

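Layout is clear and both racks are near-square to the world axes. I'll refine the shaft lines and the V-rest positions.

```bash
cat > m2.py <<'E'
exec(open('m.py').read().split("for n,lo")[0])
def fit(nm,roi,z0,z1):
    k=np.zeros((400,640),bool);k[roi[0]:roi[1],roi[2]:roi[3]]=1
    q=W[k&(W[...,2]>z0)&(W[...,2]<z1)&(d>0)];a=np.polyfit(q[:,1],q[:,0],1)
    for _ in range(3):
        r=abs(np.polyval(a,q[:,1])-q[:,0]);q=q[r<10];a=np.polyfit(q[:,1],q[:,0],1)
    y0,y1=np.percentile(q[:,1],[.5,99.5]);print(nm,len(q),'slope deg',np.degrees(np.arctan(a[0])).round(2),'y',y0.round(1),y1.round(1),'mid',np.polyval(a,(y0+y1)/2).round(1),((y0+y1)/2).round(1))
fit('red',(100,124,340,430),79,95);fit('yel',(130,150,340,430),79,95)
k=np.zeros((400,640),bool);k[95:165,245:325]=1
q=W[k&(W[...,2]>25)&(W[...,2]<60)];print(len(q))
for sy in(0,1):
  for sx in(0,1):
    t=q[((q[:,1]>114)==sy)&((q[:,0]>612)==sx)];print(sy,sx,len(t),t.mean(0).round(1) if len(t) else '',np.ptp(t,0).round(1) if len(t) else '')
k=m((20,120,80),(32,255,255),(100,165,245,325))&(W[...,2]<12)&(W[...,2]>3);q=W[k]
print('rest ext',np.percentile(q,[.5,99.5],axis=0).round(1))
for lo in(85,145): # edge slope of rest: per-column x range
  pass
cols=[(W[k&(np.arange(640)==u)[None]][:,1].mean(),W[k&(np.arange(640)==u)[None]][:,0].max(),W[k&(np.arange(640)==u)[None]][:,0].min()) for u in range(263,307)]
cols=np.array(cols);print('edge slopes',np.degrees(np.arctan(np.polyfit(cols[:,0],cols[:,1],1)[0])),np.degrees(np.arctan(np.polyfit(cols[:,0],cols[:,2],1)[0])))
k=m((60,60,40),(90,255,255),(100,165,340,425))&(W[...,2]<12)&(W[...,2]>3);q=W[k];print('cradle ext',np.percentile(q,[.5,99.5],axis=0).round(1))
E
python3 m2.py
```

```text
red 491 slope deg -2.19 y -214.6 -46.6 mid 646.6 -130.6
yel 489 slope deg -2.03 y -221.1 -53.5 mid 583.0 -137.3
208
0 0 48 [578.9  47.1  40.8] [38.6  5.7 21.6]
0 1 45 [643.8  47.2  41.2] [36.5  5.6 16.8]
1 0 58 [579.6 182.2  39.6] [49.4  8.4 23.8]
1 1 57 [641.8 182.7  40.3] [40.   8.8 23.6]
rest ext [[554.2  40.4   3.5]
 [667.8 183.3  11.8]]
edge slopes 0.11005192082635866 -0.1799688722202638
cradle ext [[ 557.1 -211.9    3.4]
 [ 655.   -61.2   11.9]]
```

Call:
drive_tool:
  series:
    - {"claw": 0.1,"translation": [0,0,0],"twist": -0.095}
    - {"claw": 0.1,"translation": [0,0,0],"twist": -0.095}
    - {"claw": 0.1,"translation": [0,0,0],"twist": -0.095}
    - {"claw": 0.1,"translation": [0,0,0],"twist": -0.095}
    - {"claw": 0.1,"translation": [0,0,0],"twist": -0.095}
    - {"claw": 0.1,"translation": [0,0,0],"twist": -0.095}
    - {"claw": 0.1,"translation": [0,0,0],"twist": -0.095}
    - {"claw": 0.1,"translation": [0,0,0],"twist": -0.095}
    - {"claw": 0.1,"translation": [0,0,0],"twist": -0.028}
    - {"claw": 0.1,"translation": [0,0,0],"twist": 0}
  grip_force: 50

```text
t: 1.1
tool_pos: [199.3, -512.6, 404.4]
ee_rot: [[-0.038, 0.999, -0.0], [0.999, 0.038, 0.001], [0.001, -0.0, -1.0]]
wrist_force: [0.2, -0.1, -0.1]
width: 0.549
gripper_force: 0.0
```

Call:
drive_tool:
  series:
    - {"claw": 0.1,"translation": [0.24,0.265,0.06],"twist": 0}
    - {"claw": 0.1,"translation": [0.24,0.265,0.06],"twist": 0}
    - {"claw": 0.1,"translation": [0.24,0.265,0.06],"twist": 0}
    - {"claw": 0.1,"translation": [0.24,0.265,0.06],"twist": 0}
    - {"claw": 0.1,"translation": [0.24,0.265,0.06],"twist": 0}
    - {"claw": 0.1,"translation": [0.24,0.265,0.06],"twist": 0}
    - {"claw": 0.1,"translation": [0.24,0.265,0.06],"twist": 0}
    - {"claw": 0.1,"translation": [0.24,0.265,0.06],"twist": 0}
    - {"claw": 0.1,"translation": [0.24,0.265,0.06],"twist": 0}
    - {"claw": 0.1,"translation": [0.24,0.265,0.06],"twist": 0}
    - {"claw": 0.1,"translation": [0.24,0.265,0.06],"twist": 0}
    - {"claw": 0.1,"translation": [0.24,0.265,0.06],"twist": 0}
    - {"claw": 0.1,"translation": [0.24,0.265,0.06],"twist": 0}
    - {"claw": 0.1,"translation": [0.24,0.265,0.06],"twist": 0}
    - {"claw": 0.1,"translation": [0.24,0.265,0.06],"twist": 0}
    - {"claw": 0.1,"translation": [0,0,0],"twist": 0}
    - {"claw": 0.1,"translation": [0,0,0],"twist": 0}

```text
t: 2.8
tool_pos: [583.0, -137.5, 314.1]
ee_rot: [[-0.038, 0.999, -0.001], [0.999, 0.038, 0.0], [0.0, -0.001, -1.0]]
wrist_force: [-0.4, 0.3, -0.1]
width: 0.551
gripper_force: 0.0
```

```bash
cat > go.py <<'E'
import sys
from h import *
# usage: x y gz thetadeg -> shifts in tool axes (units of 100mm), twist
def rep(x,y,gz,th):
    s=arm.sense();R=s['ee_rot'];e=np.array([x,y,gz+155])-s['tool_pos'];t=np.degrees(np.arctan2(R[1,0],R[0,0]))
    print('t',round(s['t'],2),'pos',s['tool_pos'].round(1),'th',t.round(2),'F',s['wrist_force'].round(1),'w',round(s['width']*85,1),'| shift',(R.T@e/100).round(3),'twist',round((t-th)/90,4))
if __name__=='__main__': rep(*map(float,sys.argv[1:5]))
E
python3 go.py 583 -137.3 77 92.1; python3 -c "
from h import *
c=snap('wrist','w0')[2];print(c)"
```

```text
t 2.8 pos [ 583.  -137.5  314.1] th 92.16 F [-0.4  0.3 -0.1] w 46.8 | shift [0.001 0.001 0.821] twist 0.0007
{'mtx': array([[309.70691629,   0.        , 318.57942673],
       [  0.        , 309.70691629, 198.53534635],
       [  0.        ,   0.        ,   1.        ]]), 'position': array([580.9346945 , -56.98299346, 283.67729042]), 'rotation': array([[ 9.99318834e-01,  3.52374896e-02,  1.09630049e-02],
       [ 3.68991465e-02, -9.49530262e-01, -3.11497566e-01],
       [-5.66687361e-04,  3.11689910e-01, -9.50183708e-01]])}
```

View pics/w0.png

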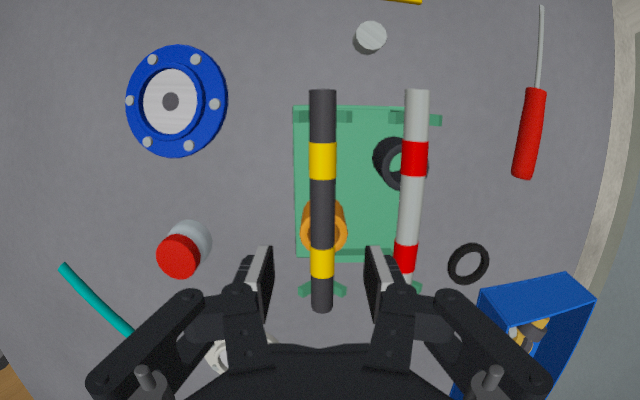

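The wrist view shows the yellow shaft (column 321) centred between the fingers (270 and 367), with the bronze bush below it. Descend and grip.

Call:
drive_tool:
  series:
    - {"claw": 0.1,"translation": [0,0,0.15],"twist": 0}
    - {"claw": 0.1,"translation": [0,0,0.15],"twist": 0}
    - {"claw": 0.1,"translation": [0,0,0.15],"twist": 0}
    - {"claw": 0.1,"translation": [0,0,0.15],"twist": 0}
    - {"claw": 0.1,"translation": [0,0,0.12],"twist": 0}
    - {"claw": 0.1,"translation": [0,0,0.1],"twist": 0}
    - {"claw": 0.1,"translation": [0,0,0],"twist": 0}
    - {"claw": -1,"translation": [0,0,0],"twist": 0}
    - {"claw": -1,"translation": [0,0,0],"twist": 0}
    - {"claw": -1,"translation": [0,0,0],"twist": 0}
    - {"claw": -1,"translation": [0,0,0],"twist": 0}
    - {"claw": -1,"translation": [0,0,0],"twist": 0}
    - {"claw": -1,"translation": [0,0,0],"twist": 0}
    - {"claw": -1,"translation": [0,0,0],"twist": 0}
  grip_force: 60

```text
t: 4.25
tool_pos: [583.8, -137.8, 234.4]
ee_rot: [[-0.038, 0.999, 0.006], [0.999, 0.038, -0.001], [-0.001, 0.006, -1.0]]
wrist_force: [9.8, 1.4, -0.1]
width: 0.189
gripper_force: 58.6
```

Call:
drive_tool:
  series:
    - {"claw": -1,"translation": [0,0,-0.1],"twist": 0}
    - {"claw": -1,"translation": [0,0,-0.2],"twist": 0}
    - {"claw": -1,"translation": [0,0,-0.25],"twist": 0}
    - {"claw": -1,"translation": [0,0,-0.15],"twist": 0}
    - {"claw": -1,"translation": [0,0,0],"twist": 0.024}
    - {"claw": -1,"translation": [0.15,0,0],"twist": 0}
    - {"claw": -1,"translation": [0.3,0,0],"twist": 0}
    - {"claw": -1,"translation": [0.3,0,0],"twist": 0}
    - {"claw": -1,"translation": [0.3,0,0],"twist": 0}
    - {"claw": -1,"translation": [0.3,0,0],"twist": 0}
    - {"claw": -1,"translation": [0.3,0,0],"twist": 0}
    - {"claw": -1,"translation": [0.3,0,0],"twist": 0}
    - {"claw": -1,"translation": [0.3,0,0],"twist": 0}
    - {"claw": -1,"translation": [0.27,0,0],"twist": 0}
    - {"claw": -1,"translation": [0,0,0],"twist": 0}
    - {"claw": -1,"translation": [0,0,0],"twist": 0}

```text
t: 5.85
tool_pos: [582.5, 114.9, 302.3]
ee_rot: [[-0.002, 1.0, -0.001], [1.0, 0.002, -0.0], [-0.0, -0.001, -1.0]]
wrist_force: [0.2, -1.0, -4.6]
width: 0.186
gripper_force: 58.8
```

```bash
python3 go.py 579.5 114.8 47.4 90; python3 -c "
from h import *
snap('wrist','w1')"
```

```text
t 5.85 pos [582.5 114.9 302.3] th 90.11 F [ 0.2 -1.  -4.6] w 15.8 | shift [-0.001 -0.029  0.999] twist 0.0012
```

View pics/w1.png

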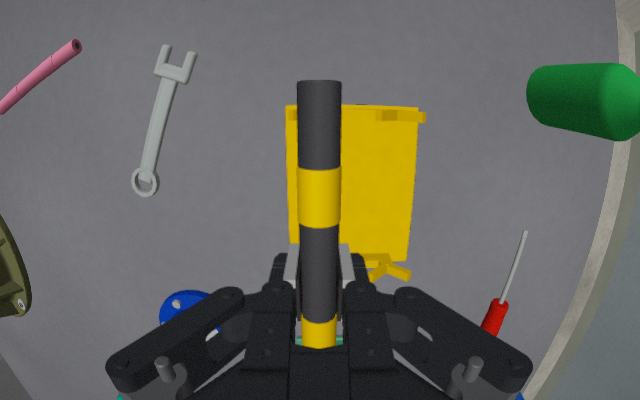

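The yellow shaft is held square above the side rest's near place. Lower it in.

Call:
drive_tool:
  series:
    - {"claw": -1,"translation": [0,-0.03,0.2],"twist": 0}
    - {"claw": -1,"translation": [0,0,0.2],"twist": 0}
    - {"claw": -1,"translation": [0,0,0.2],"twist": 0}
    - {"claw": -1,"translation": [0,0,0.15],"twist": 0}
    - {"claw": -1,"translation": [0,0,0.1],"twist": 0}
    - {"claw": -1,"translation": [0,0,0.06],"twist": 0}
    - {"claw": -1,"translation": [0,0,0.03],"twist": 0}
    - {"claw": -1,"translation": [0,0,0.03],"twist": 0}
    - {"claw": -1,"translation": [0,0,0],"twist": 0}
    - {"claw": -1,"translation": [0,0,0],"twist": 0}

```text
t: 6.9
tool_pos: [580.0, 114.2, 206.1]
ee_rot: [[-0.0, 1.0, 0.001], [1.0, 0.0, 0.0], [0.0, 0.001, -1.0]]
wrist_force: [0.0, -1.1, -4.6]
width: 0.189
gripper_force: 58.8
```

Call:
drive_tool:
  series:
    - {"claw": -1,"translation": [0,0,0.02],"twist": 0}
    - {"claw": -1,"translation": [0,0,0],"twist": 0}
    - {"claw": -1,"translation": [0,0,0.01],"twist": 0}
    - {"claw": -1,"translation": [0,0,0],"twist": 0}
    - {"claw": -1,"translation": [0,0,0],"twist": 0}

```text
t: 7.4
tool_pos: [579.9, 114.2, 202.7]
ee_rot: [[-0.0, 1.0, -0.0], [1.0, 0.0, 0.0], [0.0, -0.0, -1.0]]
wrist_force: [-0.2, 0.0, -3.4]
width: 0.182
gripper_force: 58.8
```

Call:
drive_tool:
  series:
    - {"claw": -1,"translation": [0,0,0.01],"twist": 0}
    - {"claw": -1,"translation": [0,0,0.005],"twist": 0}
    - {"claw": -1,"translation": [0,0,0],"twist": 0}
    - {"claw": 0.1,"translation": [0,0,0],"twist": 0}
    - {"claw": 0.1,"translation": [0,0,0],"twist": 0}
    - {"claw": 0.1,"translation": [0,0,0],"twist": 0}
    - {"claw": 0.1,"translation": [0,0,0],"twist": 0}
    - {"claw": 0.1,"translation": [0,0,0],"twist": 0}
    - {"claw": 0.1,"translation": [0,0,0],"twist": 0}
    - {"claw": 0.1,"translation": [0,0,-0.2],"twist": 0}
    - {"claw": 0.1,"translation": [0,0,-0.3],"twist": 0}
    - {"claw": 0.1,"translation": [0,0,-0.3],"twist": 0}
    - {"claw": 0.1,"translation": [0,0,-0.3],"twist": 0}
    - {"claw": 0.1,"translation": [0,0,0],"twist": 0}
    - {"claw": 0.1,"translation": [0,0,0],"twist": 0}

```text
t: 8.9
tool_pos: [579.8, 114.2, 311.4]
ee_rot: [[-0.0, 1.0, 0.001], [1.0, 0.0, 0.0], [0.0, 0.001, -1.0]]
wrist_force: [-0.1, 0.9, -1.0]
width: 0.546
gripper_force: 0.0
```

```bash
python3 go.py 646.6 -130.6 79.4 92.1; python3 -c "
from h import *
p,d,c=snap('wrist','w2')"
```

```text
t 8.9 pos [579.8 114.2 311.4] th 90.01 F [-0.1  0.9 -1. ] w 46.4 | shift [-2.448  0.667  0.771] twist -0.0232
```

View pics/w2.png

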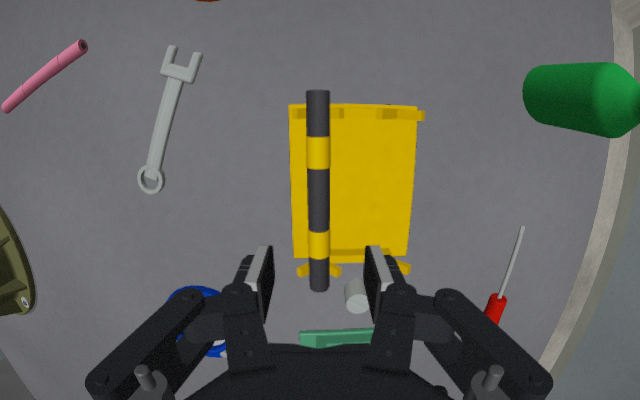

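The yellow shaft is seated in both Vs (x≈318, rows 92–290). Now the red shaft.

Call:
drive_tool:
  series:
    - {"claw": 0.1,"translation": [-0.15,0.05,0],"twist": 0}
    - {"claw": 0.1,"translation": [-0.3,0.08,0],"twist": 0}
    - {"claw": 0.1,"translation": [-0.3,0.08,0],"twist": 0}
    - {"claw": 0.1,"translation": [-0.3,0.08,0],"twist": 0}
    - {"claw": 0.1,"translation": [-0.3,0.08,0],"twist": 0}
    - {"claw": 0.1,"translation": [-0.3,0.08,0],"twist": 0}
    - {"claw": 0.1,"translation": [-0.3,0.08,0],"twist": 0}
    - {"claw": 0.1,"translation": [-0.3,0.08,0],"twist": 0}
    - {"claw": 0.1,"translation": [-0.2,0.06,0],"twist": 0}
    - {"claw": 0.1,"translation": [0,0,0],"twist": -0.023}
    - {"claw": 0.1,"translation": [0,0,0],"twist": 0}

```text
t: 10.05
tool_pos: [646.8, -132.3, 309.7]
ee_rot: [[-0.035, 0.999, -0.002], [0.999, 0.035, 0.0], [0.001, -0.002, -1.0]]
wrist_force: [-0.5, 0.0, 0.2]
width: 0.547
gripper_force: 0.0
```

```bash
python3 go.py 647.2 -130.6 79 92.1
```

```text
t 10.05 pos [ 646.8 -132.3  309.7] th 92.03 F [-0.5  0.   0.2] w 46.5 | shift [0.017 0.007 0.757] twist -0.0007
```

Call:
drive_tool:
  series:
    - {"claw": 0.1,"translation": [0.015,0.005,0.15],"twist": 0}
    - {"claw": 0.1,"translation": [0,0,0.2],"twist": 0}
    - {"claw": 0.1,"translation": [0,0,0.2],"twist": 0}
    - {"claw": 0.1,"translation": [0,0,0.12],"twist": 0}
    - {"claw": 0.1,"translation": [0,0,0.08],"twist": 0}
    - {"claw": 0.1,"translation": [0,0,0],"twist": 0}
    - {"claw": -1,"translation": [0,0,0],"twist": 0}
    - {"claw": -1,"translation": [0,0,0],"twist": 0}
    - {"claw": -1,"translation": [0,0,0],"twist": 0}
    - {"claw": -1,"translation": [0,0,0],"twist": 0}
    - {"claw": -1,"translation": [0,0,0],"twist": 0}
    - {"claw": -1,"translation": [0,0,0],"twist": 0}

```text
t: 11.25
tool_pos: [648.0, -129.3, 237.8]
ee_rot: [[-0.036, 0.999, 0.004], [0.999, 0.036, -0.001], [-0.001, 0.004, -1.0]]
wrist_force: [6.8, 0.3, 0.8]
width: 0.187
gripper_force: 58.7
```

Call:
drive_tool:
  series:
    - {"claw": -1,"translation": [0,0,-0.1],"twist": 0}
    - {"claw": -1,"translation": [0,0,-0.2],"twist": 0}
    - {"claw": -1,"translation": [0,0,-0.25],"twist": 0}
    - {"claw": -1,"translation": [0,0,-0.15],"twist": 0}
    - {"claw": -1,"translation": [0,-0.04,0],"twist": 0.023}
    - {"claw": -1,"translation": [0.15,0,0],"twist": 0}
    - {"claw": -1,"translation": [0.3,0,0],"twist": 0}
    - {"claw": -1,"translation": [0.3,0,0],"twist": 0}
    - {"claw": -1,"translation": [0.3,0,0],"twist": 0}
    - {"claw": -1,"translation": [0.3,0,0],"twist": 0}
    - {"claw": -1,"translation": [0.3,0,0],"twist": 0}
    - {"claw": -1,"translation": [0.3,0,0],"twist": 0}
    - {"claw": -1,"translation": [0.3,0,0],"twist": 0}
    - {"claw": -1,"translation": [0.19,0,0],"twist": 0}
    - {"claw": -1,"translation": [0,0,0],"twist": 0}
    - {"claw": -1,"translation": [0,0,0],"twist": 0}

```text
t: 12.85
tool_pos: [643.3, 114.6, 306.0]
ee_rot: [[-0.001, 1.0, -0.0], [1.0, 0.001, -0.0], [-0.0, -0.0, -1.0]]
wrist_force: [-0.1, -0.5, -2.0]
width: 0.188
gripper_force: 58.7
```

```bash
python3 go.py 643.5 114.8 50.8 90
```

```text
t 12.85 pos [643.3 114.6 306. ] th 90.05 F [-0.1 -0.5 -2. ] w 16.0 | shift [0.002 0.003 1.002] twist 0.0005
```

Call:
drive_tool:
  series:
    - {"claw": -1,"translation": [0,0,0.2],"twist": 0}
    - {"claw": -1,"translation": [0,0,0.25],"twist": 0}
    - {"claw": -1,"translation": [0,0,0.2],"twist": 0}
    - {"claw": -1,"translation": [0,0,0.15],"twist": 0}
    - {"claw": -1,"translation": [0,0,0.1],"twist": 0}
    - {"claw": -1,"translation": [0,0,0.05],"twist": 0}
    - {"claw": -1,"translation": [0,0,0.03],"twist": 0}
    - {"claw": -1,"translation": [0,0,0.02],"twist": 0}
    - {"claw": -1,"translation": [0,0,0],"twist": 0}
    - {"claw": -1,"translation": [0,0,0],"twist": 0}

```text
t: 13.85
tool_pos: [643.4, 114.6, 206.7]
ee_rot: [[-0.0, 1.0, 0.001], [1.0, 0.0, 0.0], [0.0, 0.001, -1.0]]
wrist_force: [-0.1, -0.1, -2.4]
width: 0.184
gripper_force: 58.7
```

Call:
drive_tool:
  series:
    - {"claw": -1,"translation": [0,0,0.01],"twist": 0}
    - {"claw": -1,"translation": [0,0,0.005],"twist": 0}
    - {"claw": -1,"translation": [0,0,0],"twist": 0}
    - {"claw": 0.1,"translation": [0,0,0],"twist": 0}
    - {"claw": 0.1,"translation": [0,0,0],"twist": 0}
    - {"claw": 0.1,"translation": [0,0,0],"twist": 0}
    - {"claw": 0.1,"translation": [0,0,0],"twist": 0}
    - {"claw": 0.1,"translation": [0,0,0],"twist": 0}
    - {"claw": 0.1,"translation": [0,0,0],"twist": 0}
    - {"claw": 0.1,"translation": [0,0,-0.2],"twist": 0}
    - {"claw": 0.1,"translation": [0,0,-0.3],"twist": 0}
    - {"claw": 0.1,"translation": [0,0,-0.3],"twist": 0}
    - {"claw": 0.1,"translation": [0,0,-0.3],"twist": 0}
    - {"claw": 0.4,"translation": [0,0,0],"twist": 0}
    - {"claw": 0.4,"translation": [0,0,0],"twist": 0}

```text
t: 15.35
tool_pos: [643.3, 114.5, 315.0]
ee_rot: [[-0.0, 1.0, 0.001], [1.0, 0.0, 0.0], [0.0, 0.001, -1.0]]
wrist_force: [-0.5, -0.2, -1.1]
width: 0.702
gripper_force: 0.0
```

```bash
cat > b.py <<'E'
import h
exec(open('m.py').read().split("for n,lo")[0].replace("z=np.load('pics/top0.npz')","snap('top','top1');z=np.load('pics/top1.npz')"))
# bushes: top-face ring points 45<z<62 in cradle interior
k=np.zeros((400,640),bool);k[98:165,345:422]=1
q=W[k&(W[...,2]>44)&(W[...,2]<60)&(abs(W[...,1]+136)<60)]
for nm,t in(('x+',q[q[:,0]>615]),('x-',q[q[:,0]<=615])):
    (a,b),r=cv2.minEnclosingCircle(t[:,:2].astype(np.float32));(u,v),s,an=cv2.minAreaRect(t[:,:2].astype(np.float32))
    print(nm,len(t),'circ',np.round([a,b,r],1),'rect',np.round([u,v,*s],1),'col')
E
python3 b.py; python3 go.py 615 -136 150 92.1; python3 -c "
import cv2;a=cv2.imread('pics/top1.png')[85:220,150:440];cv2.imwrite('pics/c2.png',cv2.resize(a,None,fx=2.7,fy=2.7,interpolation=2))"
```

```text
x+ 130 circ [ 647.9 -106.6   20. ] rect [ 647.8 -106.5   38.1   38.6] col
x- 128 circ [ 586.3 -165.    20.1] rect [ 585.9 -164.3   37.5   37.7] col
t 15.4 pos [643.2 114.5 313.9] th 90.01 F [ 0.1  0.3 -0.4] w 59.8 | shift [-2.505 -0.282  0.089] twist -0.0233
```

View pics/c2.png

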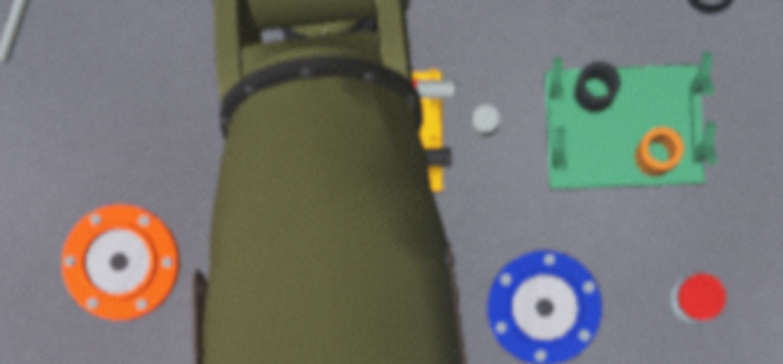

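Both bushes are exposed: bronze at about (659,150) and steel at about (598,87) in the crop. Move over the bronze bush.

Call:
drive_tool:
  series:
    - {"claw": 0.4,"translation": [-0.28,-0.057,0],"twist": 0}
    - {"claw": 0.4,"translation": [-0.28,-0.057,0],"twist": 0}
    - {"claw": 0.4,"translation": [-0.28,-0.057,0],"twist": 0}
    - {"claw": 0.4,"translation": [-0.28,-0.057,0],"twist": 0}
    - {"claw": 0.4,"translation": [-0.28,-0.057,0],"twist": 0}
    - {"claw": 0.4,"translation": [-0.28,-0.057,0],"twist": 0}
    - {"claw": 0.4,"translation": [-0.28,-0.057,0],"twist": 0}
    - {"claw": 0.4,"translation": [-0.28,-0.057,0],"twist": 0}
    - {"claw": 0.4,"translation": [-0.28,-0.057,0],"twist": 0}
    - {"claw": 0.4,"translation": [-0.28,-0.057,0],"twist": 0}
    - {"claw": 0.4,"translation": [0,0,0.2],"twist": 0}
    - {"claw": 0.4,"translation": [0,0,0.2],"twist": 0}
    - {"claw": 0.4,"translation": [0,0,0],"twist": 0}
    - {"claw": 0.4,"translation": [0,0,0],"twist": 0}

```text
t: 16.8
tool_pos: [586.4, -165.4, 274.2]
ee_rot: [[-0.0, 1.0, -0.002], [1.0, 0.0, 0.001], [0.001, -0.002, -1.0]]
wrist_force: [0.3, -0.0, -0.0]
width: 0.701
gripper_force: 0.0
```

```bash
python3 go.py 586.5 -164.8 41 90
```

```text
t 16.8 pos [ 586.4 -165.4  274.2] th 90.01 F [ 0.3 -0.  -0. ] w 59.6 | shift [0.006 0.002 0.782] twist 0.0001
```

Call:
drive_tool:
  series:
    - {"claw": 0.4,"translation": [0.005,0,0.15],"twist": 0}
    - {"claw": 0.4,"translation": [0,0,0.2],"twist": 0}
    - {"claw": 0.4,"translation": [0,0,0.2],"twist": 0}
    - {"claw": 0.4,"translation": [0,0,0.15],"twist": 0}
    - {"claw": 0.4,"translation": [0,0,0.08],"twist": 0}
    - {"claw": 0.4,"translation": [0,0,0],"twist": 0}
    - {"claw": 0.4,"translation": [0,0,0],"twist": 0}
    - {"claw": -1,"translation": [0,0,0],"twist": 0}
    - {"claw": -1,"translation": [0,0,0],"twist": 0}
    - {"claw": -1,"translation": [0,0,0],"twist": 0}
    - {"claw": -1,"translation": [0,0,0],"twist": 0}
    - {"claw": -1,"translation": [0,0,0],"twist": 0}
  grip_force: 50

```text
t: 18.0
tool_pos: [586.6, -165.1, 197.9]
ee_rot: [[-0.0, 1.0, 0.002], [1.0, 0.0, -0.001], [-0.001, 0.002, -1.0]]
wrist_force: [-1.5, 0.2, 6.3]
width: 0.454
gripper_force: 50.2
```

Call:
drive_tool:
  series:
    - {"claw": -1,"translation": [0,0,-0.1],"twist": 0}
    - {"claw": -1,"translation": [0,0,-0.25],"twist": 0}
    - {"claw": -1,"translation": [0,0,-0.3],"twist": 0}
    - {"claw": -1,"translation": [0,0,-0.3],"twist": 0}
    - {"claw": -1,"translation": [0,0,0],"twist": 0}
    - {"claw": -1,"translation": [0.1,-0.14,0],"twist": 0}
    - {"claw": -1,"translation": [0.2,-0.28,0],"twist": 0}
    - {"claw": -1,"translation": [0.22,-0.3,0],"twist": 0}
    - {"claw": -1,"translation": [0.22,-0.3,0],"twist": 0}
    - {"claw": -1,"translation": [0.2,-0.27,0],"twist": 0}
    - {"claw": -1,"translation": [0.13,-0.17,0],"twist": 0}
    - {"claw": -1,"translation": [0,0,0],"twist": 0}
    - {"claw": -1,"translation": [0,0,0],"twist": 0}

```text
t: 19.3
tool_pos: [440.4, -58.0, 291.8]
ee_rot: [[-0.0, 1.0, 0.0], [1.0, 0.0, -0.0], [-0.0, 0.0, -1.0]]
wrist_force: [-0.5, -0.9, -2.9]
width: 0.451
gripper_force: 51.3
```

```bash
python3 go.py 440.7 -57.4 47 90;python3 -c "
from h import *
p,d,c=snap('wrist','w3')"
```

```text
t 19.3 pos [440.4 -58.  291.8] th 90.03 F [-0.5 -0.9 -2.9] w 38.4 | shift [0.006 0.003 0.898] twist 0.0003
```

View pics/w3.png

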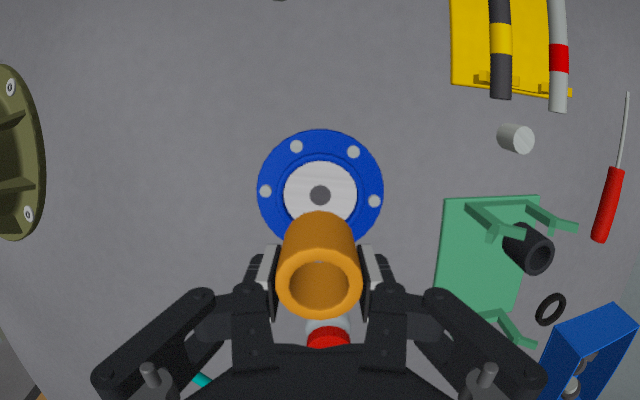

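The bronze bush (319,265) is held upright and in line with the blue well (320,195). Lower it.

Call:
drive_tool:
  series:
    - {"claw": -1,"translation": [0.005,0,0.15],"twist": 0}
    - {"claw": -1,"translation": [0,0,0.2],"twist": 0}
    - {"claw": -1,"translation": [0,0,0.2],"twist": 0}
    - {"claw": -1,"translation": [0,0,0.15],"twist": 0}
    - {"claw": -1,"translation": [0,0,0.08],"twist": 0}
    - {"claw": -1,"translation": [0,0,0.05],"twist": 0}
    - {"claw": -1,"translation": [0,0,0.03],"twist": 0}
    - {"claw": -1,"translation": [0,0,0.01],"twist": 0}
    - {"claw": -1,"translation": [0,0,0],"twist": 0}
    - {"claw": -1,"translation": [0,0,0],"twist": 0}

```text
t: 20.35
tool_pos: [440.5, -57.5, 205.1]
ee_rot: [[-0.0, 1.0, 0.001], [1.0, 0.0, -0.0], [-0.0, 0.001, -1.0]]
wrist_force: [0.5, -0.3, -3.0]
width: 0.451
gripper_force: 51.3
```

Call:
drive_tool:
  series:
    - {"claw": -1,"translation": [0,0,0.01],"twist": 0}
    - {"claw": -1,"translation": [0,0,0.01],"twist": 0}
    - {"claw": -1,"translation": [0,0,0.01],"twist": 0}
    - {"claw": -1,"translation": [0,0,0],"twist": 0}
    - {"claw": -1,"translation": [0,0,0],"twist": 0}

```text
t: 20.85
tool_pos: [440.4, -57.5, 201.9]
ee_rot: [[-0.0, 1.0, 0.0], [1.0, 0.0, -0.0], [-0.0, 0.0, -1.0]]
wrist_force: [-3.0, 0.8, 4.3]
width: 0.449
gripper_force: 51.9
```

Call:
drive_tool:
  series:
    - {"claw": 0.2,"translation": [0,0,0],"twist": 0}
    - {"claw": 0.3,"translation": [0,0,0],"twist": 0}
    - {"claw": 0.4,"translation": [0,0,0],"twist": 0}
    - {"claw": 0.4,"translation": [0,0,0],"twist": 0}
    - {"claw": 0.4,"translation": [0,0,0],"twist": 0}
    - {"claw": 0.4,"translation": [0,0,-0.1],"twist": 0}
    - {"claw": 0.4,"translation": [0,0,-0.2],"twist": 0}
    - {"claw": 0.4,"translation": [0,0,-0.3],"twist": 0}
    - {"claw": 0.4,"translation": [0,0,-0.3],"twist": 0}
    - {"claw": 0.4,"translation": [0,0,0],"twist": 0}
    - {"claw": 0.4,"translation": [-0.06,0.25,0],"twist": 0}
    - {"claw": 0.4,"translation": [-0.07,0.3,0],"twist": 0}
    - {"claw": 0.4,"translation": [-0.07,0.3,0],"twist": 0}
    - {"claw": 0.4,"translation": [-0.07,0.3,0],"twist": 0}
    - {"claw": 0.4,"translation": [-0.07,0.3,0],"twist": 0}
    - {"claw": 0.4,"translation": [-0.07,0.3,0],"twist": 0}
    - {"claw": 0.4,"translation": [-0.08,0.32,0],"twist": 0}
    - {"claw": 0.4,"translation": [0,0,0],"twist": 0}
    - {"claw": 0.4,"translation": [0,0,0],"twist": 0}

```text
t: 22.75
tool_pos: [647.2, -106.5, 290.8]
ee_rot: [[-0.0, 1.0, -0.001], [1.0, 0.0, 0.0], [0.0, -0.001, -1.0]]
wrist_force: [-0.5, 0.1, 0.2]
width: 0.695
gripper_force: 0.0
```

```bash
python3 go.py 648.2 -106.6 41 90
```

```text
t 22.75 pos [ 647.2 -106.5  290.8] th 90.0 F [-0.5  0.1  0.2] w 59.1 | shift [-0.001  0.011  0.947] twist 0.0
```

Call:
drive_tool:
  series:
    - {"claw": 0.4,"translation": [0,0.01,0.2],"twist": 0}
    - {"claw": 0.4,"translation": [0,0,0.25],"twist": 0}
    - {"claw": 0.4,"translation": [0,0,0.2],"twist": 0}
    - {"claw": 0.4,"translation": [0,0,0.2],"twist": 0}
    - {"claw": 0.4,"translation": [0,0,0.1],"twist": 0}
    - {"claw": 0.4,"translation": [0,0,0],"twist": 0}
    - {"claw": 0.4,"translation": [0,0,0],"twist": 0}
    - {"claw": -1,"translation": [0,0,0],"twist": 0}
    - {"claw": -1,"translation": [0,0,0],"twist": 0}
    - {"claw": -1,"translation": [0,0,0],"twist": 0}
    - {"claw": -1,"translation": [0,0,0],"twist": 0}
    - {"claw": -1,"translation": [0,0,0],"twist": 0}

```text
t: 23.95
tool_pos: [648.6, -106.5, 198.3]
ee_rot: [[-0.0, 1.0, 0.002], [1.0, 0.0, -0.0], [-0.0, 0.002, -1.0]]
wrist_force: [-0.9, 0.5, 6.5]
width: 0.454
gripper_force: 50.1
```

Call:
drive_tool:
  series:
    - {"claw": -1,"translation": [0,0,-0.1],"twist": 0}
    - {"claw": -1,"translation": [0,0,-0.25],"twist": 0}
    - {"claw": -1,"translation": [0,0,-0.35],"twist": 0}
    - {"claw": -1,"translation": [0,0,-0.35],"twist": 0}
    - {"claw": -1,"translation": [0.15,-0.05,0],"twist": 0}
    - {"claw": -1,"translation": [0.3,-0.11,0],"twist": 0}
    - {"claw": -1,"translation": [0.3,-0.11,0],"twist": 0}
    - {"claw": -1,"translation": [0.3,-0.11,0],"twist": 0}
    - {"claw": -1,"translation": [0.3,-0.11,0],"twist": 0}
    - {"claw": -1,"translation": [0.3,-0.11,0],"twist": 0}
    - {"claw": -1,"translation": [0.3,-0.11,0],"twist": 0}
    - {"claw": -1,"translation": [0.3,-0.11,0],"twist": 0}
    - {"claw": -1,"translation": [0.3,-0.11,0],"twist": 0}
    - {"claw": -1,"translation": [0.3,-0.11,0],"twist": 0}
    - {"claw": -1,"translation": [0.3,-0.11,0],"twist": 0}
    - {"claw": -1,"translation": [0.3,-0.11,0],"twist": 0}
    - {"claw": -1,"translation": [0.3,-0.11,0],"twist": 0}
    - {"claw": -1,"translation": [0.3,-0.11,0],"twist": 0}
    - {"claw": -1,"translation": [0.3,-0.11,0],"twist": 0}
    - {"claw": -1,"translation": [0.16,-0.05,0],"twist": 0}

```text
t: 25.95
tool_pos: [482.9, 346.5, 301.6]
ee_rot: [[-0.002, 1.0, -0.0], [1.0, 0.002, 0.0], [0.0, -0.0, -1.0]]
wrist_force: [0.0, -0.6, -1.9]
width: 0.453
gripper_force: 50.9
```

Call:
drive_tool:
  series:
    - {"claw": -1,"translation": [0,0,0],"twist": 0}
    - {"claw": -1,"translation": [0,0,0],"twist": 0}

```text
t: 26.15
tool_pos: [484.3, 344.2, 301.5]
ee_rot: [[-0.0, 1.0, -0.0], [1.0, 0.0, -0.0], [-0.0, -0.0, -1.0]]
wrist_force: [-0.7, -0.2, -2.4]
width: 0.452
gripper_force: 50.9
```

```bash
python3 go.py 484.7 344.7 47.3 90;python3 -c "
from h import *
p,d,c=snap('wrist','w4')"
```

```text
t 26.15 pos [484.3 344.2 301.5] th 90.03 F [-0.7 -0.2 -2.4] w 38.4 | shift [0.006 0.004 0.992] twist 0.0003
```

View pics/w4.png

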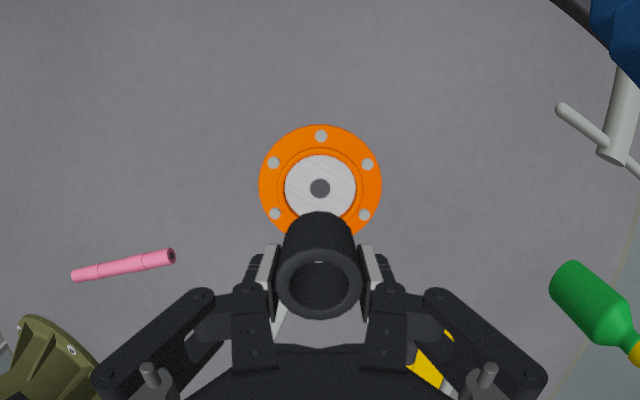

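The dark bush (319,265) is in line with the orange well (320,188). Lower it.

Call:
drive_tool:
  series:
    - {"claw": -1,"translation": [0.005,0,0.2],"twist": 0}
    - {"claw": -1,"translation": [0,0,0.25],"twist": 0}
    - {"claw": -1,"translation": [0,0,0.2],"twist": 0}
    - {"claw": -1,"translation": [0,0,0.15],"twist": 0}
    - {"claw": -1,"translation": [0,0,0.08],"twist": 0}
    - {"claw": -1,"translation": [0,0,0.05],"twist": 0}
    - {"claw": -1,"translation": [0,0,0.03],"twist": 0}
    - {"claw": -1,"translation": [0,0,0.01],"twist": 0}
    - {"claw": -1,"translation": [0,0,0.01],"twist": 0}
    - {"claw": -1,"translation": [0,0,0],"twist": 0}
    - {"claw": -1,"translation": [0,0,0],"twist": 0}

```text
t: 27.3
tool_pos: [484.3, 345.1, 204.0]
ee_rot: [[-0.0, 1.0, 0.0], [1.0, 0.0, 0.0], [0.0, 0.0, -1.0]]
wrist_force: [0.7, -1.0, -2.3]
width: 0.454
gripper_force: 50.9
```

Call:
drive_tool:
  series:
    - {"claw": -1,"translation": [0,0,0.01],"twist": 0}
    - {"claw": -1,"translation": [0,0,0.01],"twist": 0}
    - {"claw": -1,"translation": [0,0,0],"twist": 0}
    - {"claw": -1,"translation": [0,0,0],"twist": 0}

```text
t: 27.7
tool_pos: [484.4, 345.1, 202.3]
ee_rot: [[-0.0, 1.0, 0.0], [1.0, 0.0, 0.0], [0.0, 0.0, -1.0]]
wrist_force: [-2.8, -2.2, 6.3]
width: 0.453
gripper_force: 51.5
```

Call:
drive_tool:
  series:
    - {"claw": 0.2,"translation": [0,0,0],"twist": 0}
    - {"claw": 0.3,"translation": [0,0,0],"twist": 0}
    - {"claw": 0.4,"translation": [0,0,0],"twist": 0}
    - {"claw": 0.4,"translation": [0,0,0],"twist": 0}
    - {"claw": 0.4,"translation": [0,0,0],"twist": 0}
    - {"claw": 0.4,"translation": [0,0,-0.1],"twist": 0}
    - {"claw": 0.4,"translation": [0,0,-0.2],"twist": 0}
    - {"claw": 0.4,"translation": [0,0,-0.4],"twist": 0}
    - {"claw": 0.4,"translation": [0,0,-0.3],"twist": 0}
    - {"claw": 0.1,"translation": [-0.25,0.19,0],"twist": 0}
    - {"claw": 0.1,"translation": [-0.3,0.2,0],"twist": 0}
    - {"claw": 0.1,"translation": [-0.3,0.2,0],"twist": 0}
    - {"claw": 0.1,"translation": [-0.3,0.2,0],"twist": 0}
    - {"claw": 0.1,"translation": [-0.3,0.2,0],"twist": 0}
    - {"claw": 0.1,"translation": [-0.3,0.2,0],"twist": 0}
    - {"claw": 0.1,"translation": [-0.3,0.2,0],"twist": 0}
    - {"claw": 0.1,"translation": [-0.25,0.2,0],"twist": 0}
    - {"claw": 0.1,"translation": [0,0,0],"twist": 0}
    - {"claw": 0.1,"translation": [0,0,0],"twist": 0}

```text
t: 29.6
tool_pos: [643.4, 114.6, 302.0]
ee_rot: [[0.001, 1.0, 0.0], [1.0, -0.001, 0.0], [0.0, 0.0, -1.0]]
wrist_force: [-0.4, 0.3, 0.1]
width: 0.548
gripper_force: 0.0
```

```bash
python3 go.py 643.4 114.6 49 90;python3 -c "
from h import *
p,d,c=snap('wrist','w5')"
```

```text
t 29.6 pos [643.4 114.6 302. ] th 89.94 F [-0.4  0.3  0.1] w 46.6 | shift [-0.001  0.     0.98 ] twist -0.0006
```

View pics/w5.png

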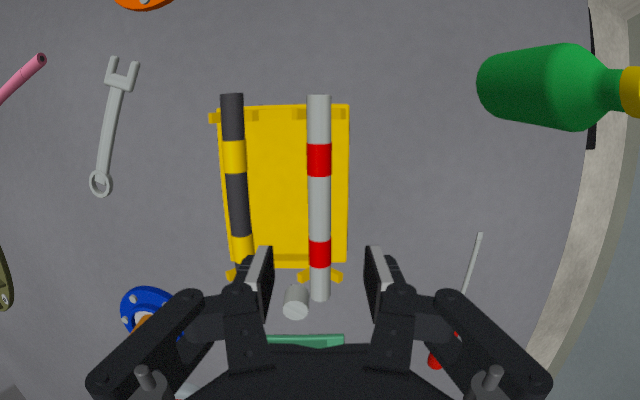

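Both shafts lie in the side rest, and the red one (column 319) is centred between the fingers. Descend and grip.

Call:
drive_tool:
  series:
    - {"claw": 0.1,"translation": [0,0,0.2],"twist": 0}
    - {"claw": 0.1,"translation": [0,0,0.25],"twist": 0}
    - {"claw": 0.1,"translation": [0,0,0.25],"twist": 0}
    - {"claw": 0.1,"translation": [0,0,0.18],"twist": 0}
    - {"claw": 0.1,"translation": [0,0,0.09],"twist": 0}
    - {"claw": 0.1,"translation": [0,0,0],"twist": 0}
    - {"claw": 0.1,"translation": [0,0,0],"twist": 0}
    - {"claw": -1,"translation": [0,0,0],"twist": 0}
    - {"claw": -1,"translation": [0,0,0],"twist": 0}
    - {"claw": -1,"translation": [0,0,0],"twist": 0}
    - {"claw": -1,"translation": [0,0,0],"twist": 0}
    - {"claw": -1,"translation": [0,0,0],"twist": 0}
    - {"claw": -1,"translation": [0,0,0],"twist": 0}
  grip_force: 60

```text
t: 30.95
tool_pos: [643.6, 115.1, 205.8]
ee_rot: [[-0.0, 1.0, 0.002], [1.0, 0.0, 0.0], [0.0, 0.002, -1.0]]
wrist_force: [-1.8, 0.4, 6.6]
width: 0.186
gripper_force: 58.5
```

Call:
drive_tool:
  series:
    - {"claw": -1,"translation": [0,0,-0.1],"twist": 0}
    - {"claw": -1,"translation": [0,0,-0.3],"twist": 0}
    - {"claw": -1,"translation": [0,0,-0.4],"twist": 0}
    - {"claw": -1,"translation": [0,0,-0.3],"twist": 0}
    - {"claw": -1,"translation": [0,0.04,0],"twist": 0}
    - {"claw": -1,"translation": [-0.15,0,0],"twist": 0}
    - {"claw": -1,"translation": [-0.3,0,0],"twist": 0}
    - {"claw": -1,"translation": [-0.3,0,0],"twist": 0}
    - {"claw": -1,"translation": [-0.3,0,0],"twist": 0}
    - {"claw": -1,"translation": [-0.3,0,0],"twist": 0}
    - {"claw": -1,"translation": [-0.3,0,0],"twist": 0}
    - {"claw": -1,"translation": [-0.3,0,0],"twist": 0}
    - {"claw": -1,"translation": [-0.3,0,0],"twist": 0}
    - {"claw": -1,"translation": [-0.2,0,0],"twist": 0}
    - {"claw": -1,"translation": [0,0,0],"twist": -0.023}
    - {"claw": -1,"translation": [0,0,0],"twist": 0}
    - {"claw": -1,"translation": [0,0,0],"twist": 0}

```text
t: 32.65
tool_pos: [647.3, -129.8, 314.0]
ee_rot: [[-0.036, 0.999, -0.001], [0.999, 0.036, 0.0], [0.0, -0.001, -1.0]]
wrist_force: [0.0, 0.7, -3.5]
width: 0.188
gripper_force: 59.0
```

```bash
python3 go.py 647.4 -130 82.8 92.1
```

```text
t 32.65 pos [ 647.3 -129.8  314. ] th 92.04 F [ 0.   0.7 -3.5] w 16.0 | shift [-0.002  0.002  0.762] twist -0.0007
```

Call:
drive_tool:
  series:
    - {"claw": -1,"translation": [0,0,0.15],"twist": 0}
    - {"claw": -1,"translation": [0,0,0.2],"twist": 0}
    - {"claw": -1,"translation": [0,0,0.15],"twist": 0}
    - {"claw": -1,"translation": [0,0,0.1],"twist": 0}
    - {"claw": -1,"translation": [0,0,0.07],"twist": 0}
    - {"claw": -1,"translation": [0,0,0.05],"twist": 0}
    - {"claw": -1,"translation": [0,0,0.02],"twist": 0}
    - {"claw": -1,"translation": [0,0,0.01],"twist": 0}
    - {"claw": -1,"translation": [0,0,0],"twist": 0}
    - {"claw": -1,"translation": [0,0,0],"twist": 0}

```text
t: 33.65
tool_pos: [647.4, -130.0, 240.1]
ee_rot: [[-0.036, 0.999, 0.001], [0.999, 0.036, -0.0], [-0.0, 0.001, -1.0]]
wrist_force: [-0.8, -0.9, -2.1]
width: 0.186
gripper_force: 59.0
```

Call:
drive_tool:
  series:
    - {"claw": -1,"translation": [0,0,0.01],"twist": 0}
    - {"claw": -1,"translation": [0,0,0.01],"twist": 0}
    - {"claw": -1,"translation": [0,0,0],"twist": 0}
    - {"claw": -1,"translation": [0,0,0],"twist": 0}

```text
t: 34.05
tool_pos: [647.7, -130.0, 238.7]
ee_rot: [[-0.036, 0.999, 0.002], [0.999, 0.036, -0.0], [-0.001, 0.002, -1.0]]
wrist_force: [5.1, 0.7, 5.4]
width: 0.184
gripper_force: 59.8
```

Call:
drive_tool:
  series:
    - {"claw": -0.4,"translation": [0,0,0],"twist": 0}
    - {"claw": -0.2,"translation": [0,0,0],"twist": 0}
    - {"claw": 0.1,"translation": [0,0,0],"twist": 0}
    - {"claw": 0.1,"translation": [0,0,0],"twist": 0}
    - {"claw": 0.1,"translation": [0,0,0],"twist": 0}
    - {"claw": 0.1,"translation": [0,0,-0.15],"twist": 0}
    - {"claw": 0.1,"translation": [0,0,-0.3],"twist": 0}
    - {"claw": 0.1,"translation": [0,0,-0.25],"twist": 0}
    - {"claw": 0.1,"translation": [0,0,0],"twist": 0.023}
    - {"claw": 0.1,"translation": [0.2,-0.05,0],"twist": 0}
    - {"claw": 0.1,"translation": [0.3,-0.09,0],"twist": 0}
    - {"claw": 0.1,"translation": [0.3,-0.09,0],"twist": 0}
    - {"claw": 0.1,"translation": [0.3,-0.09,0],"twist": 0}
    - {"claw": 0.1,"translation": [0.3,-0.09,0],"twist": 0}
    - {"claw": 0.1,"translation": [0.3,-0.09,0],"twist": 0}
    - {"claw": 0.1,"translation": [0.3,-0.09,0],"twist": 0}
    - {"claw": 0.1,"translation": [0.3,-0.09,0],"twist": 0}
    - {"claw": 0.1,"translation": [0.14,0,0],"twist": 0}
    - {"claw": 0.1,"translation": [0,0,0],"twist": 0}
    - {"claw": 0.1,"translation": [0,0,0],"twist": 0}

```text
t: 36.05
tool_pos: [579.7, 113.5, 308.1]
ee_rot: [[-0.0, 1.0, 0.001], [1.0, 0.0, -0.0], [-0.0, 0.001, -1.0]]
wrist_force: [0.3, 0.1, 0.3]
width: 0.55
gripper_force: 0.0
```

```bash
python3 go.py 579.9 114.2 48 90
```

```text
t 36.05 pos [579.7 113.5 308.1] th 90.01 F [0.3 0.1 0.3] w 46.8 | shift [0.007 0.002 1.051] twist 0.0001
```

Call:
drive_tool:
  series:
    - {"claw": 0.1,"translation": [0.005,0,0.2],"twist": 0}
    - {"claw": 0.1,"translation": [0,0,0.25],"twist": 0}
    - {"claw": 0.1,"translation": [0,0,0.25],"twist": 0}
    - {"claw": 0.1,"translation": [0,0,0.2],"twist": 0}
    - {"claw": 0.1,"translation": [0,0,0.13],"twist": 0}
    - {"claw": 0.1,"translation": [0,0,0],"twist": 0}
    - {"claw": 0.1,"translation": [0,0,0],"twist": 0}
    - {"claw": -1,"translation": [0,0,0],"twist": 0}
    - {"claw": -1,"translation": [0,0,0],"twist": 0}
    - {"claw": -1,"translation": [0,0,0],"twist": 0}
    - {"claw": -1,"translation": [0,0,0],"twist": 0}
    - {"claw": -1,"translation": [0,0,0],"twist": 0}
    - {"claw": -1,"translation": [0,0,0],"twist": 0}

```text
t: 37.35
tool_pos: [579.6, 114.5, 205.8]
ee_rot: [[-0.0, 1.0, 0.002], [1.0, 0.0, 0.0], [0.0, 0.002, -1.0]]
wrist_force: [-1.6, -0.7, 6.7]
width: 0.186
gripper_force: 58.4
```

Call:
drive_tool:
  series:
    - {"claw": -1,"translation": [0,0,-0.1],"twist": 0}
    - {"claw": -1,"translation": [0,0,-0.3],"twist": 0}
    - {"claw": -1,"translation": [0,0,-0.4],"twist": 0}
    - {"claw": -1,"translation": [0,0,-0.3],"twist": 0}
    - {"claw": -1,"translation": [0,0.04,0],"twist": 0}
    - {"claw": -1,"translation": [-0.2,0,0],"twist": 0}
    - {"claw": -1,"translation": [-0.3,0,0],"twist": 0}
    - {"claw": -1,"translation": [-0.3,0,0],"twist": 0}
    - {"claw": -1,"translation": [-0.3,0,0],"twist": 0}
    - {"claw": -1,"translation": [-0.3,0,0],"twist": 0}
    - {"claw": -1,"translation": [-0.3,0,0],"twist": 0}
    - {"claw": -1,"translation": [-0.3,0,0],"twist": 0}
    - {"claw": -1,"translation": [-0.3,0,0],"twist": 0}
    - {"claw": -1,"translation": [-0.22,0,0],"twist": 0}
    - {"claw": -1,"translation": [0,0,0],"twist": -0.023}
    - {"claw": -1,"translation": [0,0,0],"twist": 0}
    - {"claw": -1,"translation": [0,0,0],"twist": 0}

```text
t: 39.05
tool_pos: [583.3, -137.2, 313.9]
ee_rot: [[-0.036, 0.999, -0.001], [0.999, 0.036, 0.0], [0.001, -0.001, -1.0]]
wrist_force: [-0.3, 0.7, -3.6]
width: 0.189
gripper_force: 59.1
```

```bash
python3 go.py 583.6 -137.6 82.8 92.1;python3 -c "
from h import *
p,d,c=snap('wrist','w6')"
```

```text
t 39.05 pos [ 583.3 -137.2  313.9] th 92.04 F [-0.3  0.7 -3.6] w 16.1 | shift [-0.004  0.004  0.761] twist -0.0007
```

View pics/w6.png

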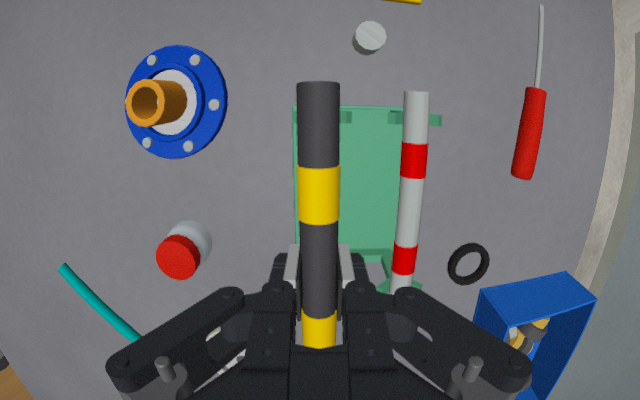

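The red shaft is back in its place (about column 408), the bronze bush stands in the blue well, and the yellow shaft is held ready. Lower it.

Call:
drive_tool:
  series:
    - {"claw": -1,"translation": [0,0,0.15],"twist": 0}
    - {"claw": -1,"translation": [0,0.004,0.2],"twist": 0}
    - {"claw": -1,"translation": [0,0,0.15],"twist": 0}
    - {"claw": -1,"translation": [0,0,0.1],"twist": 0}
    - {"claw": -1,"translation": [0,0,0.07],"twist": 0}
    - {"claw": -1,"translation": [0,0,0.05],"twist": 0}
    - {"claw": -1,"translation": [0,0,0.02],"twist": 0}
    - {"claw": -1,"translation": [0,0,0.01],"twist": 0}
    - {"claw": -1,"translation": [0,0,0.01],"twist": 0}
    - {"claw": -1,"translation": [0,0,0.005],"twist": 0}
    - {"claw": -1,"translation": [0,0,0],"twist": 0}
    - {"claw": -1,"translation": [0,0,0],"twist": 0}

```text
t: 40.3
tool_pos: [584.0, -137.5, 238.9]
ee_rot: [[-0.036, 0.999, 0.002], [0.999, 0.036, -0.0], [-0.0, 0.002, -1.0]]
wrist_force: [2.6, -0.5, 1.8]
width: 0.186
gripper_force: 59.5
```

Call:
drive_tool:
  series:
    - {"claw": -1,"translation": [0,0,0.005],"twist": 0}
    - {"claw": -0.4,"translation": [0,0,0],"twist": 0}
    - {"claw": -0.2,"translation": [0,0,0],"twist": 0}
    - {"claw": 0.1,"translation": [0,0,0],"twist": 0}
    - {"claw": 0.1,"translation": [0,0,0],"twist": 0}
    - {"claw": 0.1,"translation": [0,0,0],"twist": 0}
    - {"claw": 0.1,"translation": [0,0,-0.15],"twist": 0}
    - {"claw": 0.1,"translation": [0,0,-0.3],"twist": 0}
    - {"claw": 0.1,"translation": [0,0,-0.4],"twist": 0}
    - {"claw": 0.1,"translation": [0,0,-0.4],"twist": 0}
    - {"claw": 0.1,"translation": [-0.3,-0.2,0],"twist": 0}
    - {"claw": 0.1,"translation": [-0.3,-0.2,0],"twist": 0}
    - {"claw": 0.1,"translation": [-0.3,-0.2,0],"twist": 0}
    - {"claw": 0.1,"translation": [-0.3,-0.2,0],"twist": 0}
    - {"claw": 0.1,"translation": [-0.3,-0.2,0],"twist": 0}
    - {"claw": 0.1,"translation": [-0.3,-0.2,0],"twist": 0}
    - {"claw": 0.1,"translation": [-0.3,-0.2,0],"twist": 0}
    - {"claw": 0.1,"translation": [-0.3,-0.2,0],"twist": 0}
    - {"claw": 0.1,"translation": [0,0,0],"twist": 0}
    - {"claw": 0.1,"translation": [0,0,0],"twist": 0}

```text
t: 42.3
tool_pos: [432.2, -383.4, 363.5]
ee_rot: [[-0.035, 0.999, 0.001], [0.999, 0.035, -0.0], [-0.0, 0.001, -1.0]]
wrist_force: [0.3, 0.6, 0.2]
width: 0.55
gripper_force: 0.0
```

```bash
sed "s/top0/top2/" m2.py > m3.py; sed -i "s/exec(open('m.py').read().split(\"for n,lo\")\[0\])/exec(open('m.py').read().split(\"for n,lo\")[0].replace(\"z=np.load('pics\/top0.npz')\",\"snap('top','top2');z=np.load('pics\/top2.npz')\"))/" m3.py; python3 m3.py 2>&1| head -2
python3 -c "
import cv2;a=cv2.imread('pics/top2.png')[85:220,150:440];cv2.imwrite('pics/c3.png',cv2.resize(a,None,fx=2.7,fy=2.7,interpolation=2))"
```

```text
red 487 slope deg -2.33 y -217.1 -48.8 mid 646.8 -132.9
yel 490 slope deg -2.05 y -221.2 -51.4 mid 583.0 -136.3
```

View pics/c3.png

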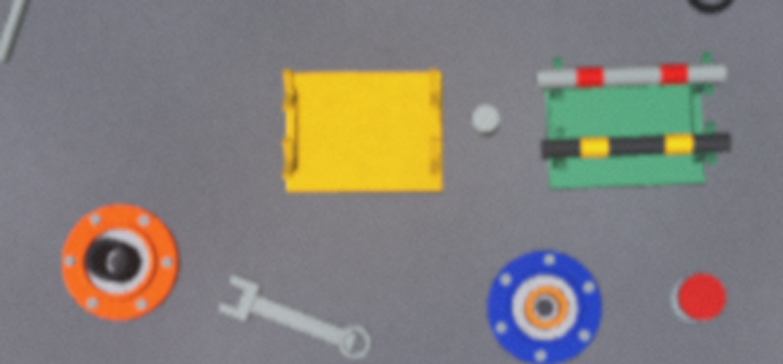

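Both shafts are back in their own cradle places, and both bushes stand in their wells: dark in orange (113,260), bronze in blue (545,305). Hand in.

```bash
python3 -c "
from station import arm
print(arm.finish_job())"
```

```text
the job is handed in; nothing more can be done
None
```

I handed the job in at about 42 s: the bronze bush stands in the blue cover, the dark steel bush in the orange one, both shafts lie in their original cradle places, and the gripper is clear; no verdict came back.

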